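# Fit the clip-on coolers to a dummy load and set its step

### The job

Get the dummy load ready for a supply test. Before picking up any cooler, turn its step selector back to off; then, with it still off, clip every finned clip-on cooler that stands on the bench onto a resistor tube of its own, lengthwise along the tube between the flanges and pushed down until it snaps fully home. Last, turn the selector exactly three clicks up from off and let go of it; never let it go past the third step, and leave everything else on the bench where it is.

Things in the scene. Friction and masses are not known exactly. Their poses are not given: they have to be found in the camera images.
- selector_grip (a point): Step selector: black bar handle 54 mm long, 14 mm wide, 8 to 40 mm above the load's top face, on a round skirt of 42 mm diameter, turning on an upright axis. The point lies on the axis, 28 mm above the top face, where the bar is gripped; x runs along the bar to the end with the white line (the pointer), z up.
- selector (a joint): Selector turn in rad, clockwise from above: 0 = off (pointer at the ring mark, anticlockwise end), then a detent every 0.524 (30 degrees): steps 1 to 5 (bar marks), stops just past off and step 5. A click takes about 0.13 N m; let go between two, it springs to the nearer.
- load: Dummy load: fixed box 250 (x) x 290 (y) x 65 mm; origin under its centre, z up. Selector on its top face at x = -72, y = 0 mm. Two steel flanges across the top, 50 mm high, at x = -1.5 and 111.5 mm, carry four resistor tubes between them. Binding posts 19 mm high at y = -105 and 105, x = -95 and -60 mm.
- tube_a (a point): Resistor tube: brown ceramic, 28 mm diameter, level, 110 mm free length along its x axis between the flanges. The point is the middle of its axis, 32 mm above the unit's top face (97 mm above the bench), at x = 55, y = -108 mm of the load's frame; neighbours are 72 mm apart. x along the tube, z up.
- tube_b (a point): Resistor tube: brown ceramic, 28 mm diameter, level, 110 mm free length along its x axis between the flanges. The point is the middle of its axis, 32 mm above the unit's top face (97 mm above the bench), at x = 55, y = -36 mm of the load's frame; neighbours are 72 mm apart. x along the tube, z up.
- tube_c (a point): Resistor tube: brown ceramic, 28 mm diameter, level, 110 mm free length along its x axis between the flanges. The point is the middle of its axis, 32 mm above the unit's top face (97 mm above the bench), at x = 55, y = 36 mm of the load's frame; neighbours are 72 mm apart. x along the tube, z up.
- tube_d (a point): Resistor tube: brown ceramic, 28 mm diameter, level, 110 mm free length along its x axis between the flanges. The point is the middle of its axis, 32 mm above the unit's top face (97 mm above the bench), at x = 55, y = 108 mm of the load's frame; neighbours are 72 mm apart. x along the tube, z up.
- cooler1_c (a point): Clip-on cooler, bare aluminium, 130 g, 60 long (x, fins) x 44 x 55 mm high, or absent. Finned back with flat sides (top 22 mm; grip there across y) on two sprung arms, open below. Centre, 27.5 mm above the feet; stands on them, z up. Pushed straight down (10 to 20 N), fins along a tube (either way round), arms snap under it: fully home the back rests on the tube, point 8.5 mm above its axis.
- cooler2_c (a point): Clip-on cooler, bare aluminium, 130 g, 60 long (x, fins) x 44 x 55 mm high, or absent. Finned back with flat sides (top 22 mm; grip there across y) on two sprung arms, open below. Centre, 27.5 mm above the feet; stands on them, z up. Pushed straight down (10 to 20 N), fins along a tube (either way round), arms snap under it: fully home the back rests on the tube, point 8.5 mm above its axis.
- cooler3_c (a point): Clip-on cooler, bare aluminium, 130 g, 60 long (x, fins) x 44 x 55 mm high, or absent. Finned back with flat sides (top 22 mm; grip there across y) on two sprung arms, open below. Centre, 27.5 mm above the feet; stands on them, z up. Pushed straight down (10 to 20 N), fins along a tube (either way round), arms snap under it: fully home the back rests on the tube, point 8.5 mm above its axis.
- cooler4_c (a point): Clip-on cooler, bare aluminium, 130 g, 60 long (x, fins) x 44 x 55 mm high, or absent. Finned back with flat sides (top 22 mm; grip there across y) on two sprung arms, open below. Centre, 27.5 mm above the feet; stands on them, z up. Pushed straight down (10 to 20 N), fins along a tube (either way round), arms snap under it: fully home the back rests on the tube, point 8.5 mm above its axis.
- reel: Bystander, loose: wire reel, 42 mm diameter, 32 mm high, upright; origin at the centre of its underside, x along its length.
- flat_sink: Bystander, loose: dark flat finned heat sink, 70 x 46 x 26 mm, no arms: not a cooler for the tubes; origin at the centre of its underside, x along its length.
- meter: Bystander, loose: hand-held meter lying on its back, 155 x 75 x 45 mm; origin at the centre of its underside, x along its length.
- breadboard: Bystander, loose: breadboard on a black plate, 190 x 130 x 16 mm; origin at the centre of its underside, x along its length.
- driver: Bystander, loose: screwdriver, 170 mm long, 26 mm thick, lying along its x axis; origin at the centre of its underside, x along its length.
- cleaner: Bystander, loose: white bottle, 54 mm diameter, 130 mm high, standing; origin at the centre of its underside, x along its length.
- tray: Bystander, loose: grey parts tray, 120 x 90 x 35 mm; origin at the centre of its underside, x along its length.
Not all that is in view belongs to the job. What is shaped like the part that bears cooler3_c but blue or orange is not meant.

How it is judged (in metres and radians):
On the way, in this order (a step that is already met when the one before it is completed fails the run):
1. the selector is at off while all the coolers still stand on the bench (value of joint selector between -0.12 and 0.12 rad and height (world z) of each of cooler1_c, cooler2_c, cooler3_c, cooler4_c below 0.045 m), for 0.2 s.
2. with the selector still at off, every cooler is snapped home on a tube (value of joint selector between -0.12 and 0.12 rad and ((x of cooler1_c in the frame of tube_a between -0.028 and 0.028 m and y of cooler1_c in the frame of tube_a between -0.0035 and 0.0035 m and z of cooler1_c in the frame of tube_a between 0.0055 and 0.0115 m and angle between the x axis of cooler1_c and the x axis of tube_a, either way round below 0.09 rad) or (x of cooler1_c in the frame of tube_b between -0.028 and 0.028 m and y of cooler1_c in the frame of tube_b between -0.0035 and 0.0035 m and z of cooler1_c in the frame of tube_b between 0.0055 and 0.0115 m and angle between the x axis of cooler1_c and the x axis of tube_b, either way round below 0.09 rad) or (x of cooler1_c in the frame of tube_c between -0.028 and 0.028 m and y of cooler1_c in the frame of tube_c between -0.0035 and 0.0035 m and z of cooler1_c in the frame of tube_c between 0.0055 and 0.0115 m and angle between the x axis of cooler1_c and the x axis of tube_c, either way round below 0.09 rad) or (x of cooler1_c in the frame of tube_d between -0.028 and 0.028 m and y of cooler1_c in the frame of tube_d between -0.0035 and 0.0035 m and z of cooler1_c in the frame of tube_d between 0.0055 and 0.0115 m and angle between the x axis of cooler1_c and the x axis of tube_d, either way round below 0.09 rad)) and ((x of cooler2_c in the frame of tube_a between -0.028 and 0.028 m and y of cooler2_c in the frame of tube_a between -0.0035 and 0.0035 m and z of cooler2_c in the frame of tube_a between 0.0055 and 0.0115 m and angle between the x axis of cooler2_c and the x axis of tube_a, either way round below 0.09 rad) or (x of cooler2_c in the frame of tube_b between -0.028 and 0.028 m and y of cooler2_c in the frame of tube_b between -0.0035 and 0.0035 m and z of cooler2_c in the frame of tube_b between 0.0055 and 0.0115 m and angle between the x axis of cooler2_c and the x axis of tube_b, either way round below 0.09 rad) or (x of cooler2_c in the frame of tube_c between -0.028 and 0.028 m and y of cooler2_c in the frame of tube_c between -0.0035 and 0.0035 m and z of cooler2_c in the frame of tube_c between 0.0055 and 0.0115 m and angle between the x axis of cooler2_c and the x axis of tube_c, either way round below 0.09 rad) or (x of cooler2_c in the frame of tube_d between -0.028 and 0.028 m and y of cooler2_c in the frame of tube_d between -0.0035 and 0.0035 m and z of cooler2_c in the frame of tube_d between 0.0055 and 0.0115 m and angle between the x axis of cooler2_c and the x axis of tube_d, either way round below 0.09 rad)) and ((x of cooler3_c in the frame of tube_a between -0.028 and 0.028 m and y of cooler3_c in the frame of tube_a between -0.0035 and 0.0035 m and z of cooler3_c in the frame of tube_a between 0.0055 and 0.0115 m and angle between the x axis of cooler3_c and the x axis of tube_a, either way round below 0.09 rad) or (x of cooler3_c in the frame of tube_b between -0.028 and 0.028 m and y of cooler3_c in the frame of tube_b between -0.0035 and 0.0035 m and z of cooler3_c in the frame of tube_b between 0.0055 and 0.0115 m and angle between the x axis of cooler3_c and the x axis of tube_b, either way round below 0.09 rad) or (x of cooler3_c in the frame of tube_c between -0.028 and 0.028 m and y of cooler3_c in the frame of tube_c between -0.0035 and 0.0035 m and z of cooler3_c in the frame of tube_c between 0.0055 and 0.0115 m and angle between the x axis of cooler3_c and the x axis of tube_c, either way round below 0.09 rad) or (x of cooler3_c in the frame of tube_d between -0.028 and 0.028 m and y of cooler3_c in the frame of tube_d between -0.0035 and 0.0035 m and z of cooler3_c in the frame of tube_d between 0.0055 and 0.0115 m and angle between the x axis of cooler3_c and the x axis of tube_d, either way round below 0.09 rad)) and ((x of cooler4_c in the frame of tube_a between -0.028 and 0.028 m and y of cooler4_c in the frame of tube_a between -0.0035 and 0.0035 m and z of cooler4_c in the frame of tube_a between 0.0055 and 0.0115 m and angle between the x axis of cooler4_c and the x axis of tube_a, either way round below 0.09 rad) or (x of cooler4_c in the frame of tube_b between -0.028 and 0.028 m and y of cooler4_c in the frame of tube_b between -0.0035 and 0.0035 m and z of cooler4_c in the frame of tube_b between 0.0055 and 0.0115 m and angle between the x axis of cooler4_c and the x axis of tube_b, either way round below 0.09 rad) or (x of cooler4_c in the frame of tube_c between -0.028 and 0.028 m and y of cooler4_c in the frame of tube_c between -0.0035 and 0.0035 m and z of cooler4_c in the frame of tube_c between 0.0055 and 0.0115 m and angle between the x axis of cooler4_c and the x axis of tube_c, either way round below 0.09 rad) or (x of cooler4_c in the frame of tube_d between -0.028 and 0.028 m and y of cooler4_c in the frame of tube_d between -0.0035 and 0.0035 m and z of cooler4_c in the frame of tube_d between 0.0055 and 0.0115 m and angle between the x axis of cooler4_c and the x axis of tube_d, either way round below 0.09 rad))), for 0.2 s.
3. the selector is at the third step (value of joint selector between 1.451 and 1.691 rad), for 0.2 s.
At the end, for the whole second after the job is handed in: Selector at rest on step 3 (1.571 rad +-0.12). Every cooler present is home on a tube: centre 8.5 mm above the tube axis (+-3), within 3.5 mm beside it, within 28 mm of the tube middle along it, fins within 5 degrees of the tube direction (all of step 3 and ((x of cooler1_c in the frame of tube_a between -0.028 and 0.028 m and y of cooler1_c in the frame of tube_a between -0.0035 and 0.0035 m and z of cooler1_c in the frame of tube_a between 0.0055 and 0.0115 m and angle between the x axis of cooler1_c and the x axis of tube_a, either way round below 0.09 rad) or (x of cooler1_c in the frame of tube_b between -0.028 and 0.028 m and y of cooler1_c in the frame of tube_b between -0.0035 and 0.0035 m and z of cooler1_c in the frame of tube_b between 0.0055 and 0.0115 m and angle between the x axis of cooler1_c and the x axis of tube_b, either way round below 0.09 rad) or (x of cooler1_c in the frame of tube_c between -0.028 and 0.028 m and y of cooler1_c in the frame of tube_c between -0.0035 and 0.0035 m and z of cooler1_c in the frame of tube_c between 0.0055 and 0.0115 m and angle between the x axis of cooler1_c and the x axis of tube_c, either way round below 0.09 rad) or (x of cooler1_c in the frame of tube_d between -0.028 and 0.028 m and y of cooler1_c in the frame of tube_d between -0.0035 and 0.0035 m and z of cooler1_c in the frame of tube_d between 0.0055 and 0.0115 m and angle between the x axis of cooler1_c and the x axis of tube_d, either way round below 0.09 rad)) and ((x of cooler2_c in the frame of tube_a between -0.028 and 0.028 m and y of cooler2_c in the frame of tube_a between -0.0035 and 0.0035 m and z of cooler2_c in the frame of tube_a between 0.0055 and 0.0115 m and angle between the x axis of cooler2_c and the x axis of tube_a, either way round below 0.09 rad) or (x of cooler2_c in the frame of tube_b between -0.028 and 0.028 m and y of cooler2_c in the frame of tube_b between -0.0035 and 0.0035 m and z of cooler2_c in the frame of tube_b between 0.0055 and 0.0115 m and angle between the x axis of cooler2_c and the x axis of tube_b, either way round below 0.09 rad) or (x of cooler2_c in the frame of tube_c between -0.028 and 0.028 m and y of cooler2_c in the frame of tube_c between -0.0035 and 0.0035 m and z of cooler2_c in the frame of tube_c between 0.0055 and 0.0115 m and angle between the x axis of cooler2_c and the x axis of tube_c, either way round below 0.09 rad) or (x of cooler2_c in the frame of tube_d between -0.028 and 0.028 m and y of cooler2_c in the frame of tube_d between -0.0035 and 0.0035 m and z of cooler2_c in the frame of tube_d between 0.0055 and 0.0115 m and angle between the x axis of cooler2_c and the x axis of tube_d, either way round below 0.09 rad)) and ((x of cooler3_c in the frame of tube_a between -0.028 and 0.028 m and y of cooler3_c in the frame of tube_a between -0.0035 and 0.0035 m and z of cooler3_c in the frame of tube_a between 0.0055 and 0.0115 m and angle between the x axis of cooler3_c and the x axis of tube_a, either way round below 0.09 rad) or (x of cooler3_c in the frame of tube_b between -0.028 and 0.028 m and y of cooler3_c in the frame of tube_b between -0.0035 and 0.0035 m and z of cooler3_c in the frame of tube_b between 0.0055 and 0.0115 m and angle between the x axis of cooler3_c and the x axis of tube_b, either way round below 0.09 rad) or (x of cooler3_c in the frame of tube_c between -0.028 and 0.028 m and y of cooler3_c in the frame of tube_c between -0.0035 and 0.0035 m and z of cooler3_c in the frame of tube_c between 0.0055 and 0.0115 m and angle between the x axis of cooler3_c and the x axis of tube_c, either way round below 0.09 rad) or (x of cooler3_c in the frame of tube_d between -0.028 and 0.028 m and y of cooler3_c in the frame of tube_d between -0.0035 and 0.0035 m and z of cooler3_c in the frame of tube_d between 0.0055 and 0.0115 m and angle between the x axis of cooler3_c and the x axis of tube_d, either way round below 0.09 rad)) and ((x of cooler4_c in the frame of tube_a between -0.028 and 0.028 m and y of cooler4_c in the frame of tube_a between -0.0035 and 0.0035 m and z of cooler4_c in the frame of tube_a between 0.0055 and 0.0115 m and angle between the x axis of cooler4_c and the x axis of tube_a, either way round below 0.09 rad) or (x of cooler4_c in the frame of tube_b between -0.028 and 0.028 m and y of cooler4_c in the frame of tube_b between -0.0035 and 0.0035 m and z of cooler4_c in the frame of tube_b between 0.0055 and 0.0115 m and angle between the x axis of cooler4_c and the x axis of tube_b, either way round below 0.09 rad) or (x of cooler4_c in the frame of tube_c between -0.028 and 0.028 m and y of cooler4_c in the frame of tube_c between -0.0035 and 0.0035 m and z of cooler4_c in the frame of tube_c between 0.0055 and 0.0115 m and angle between the x axis of cooler4_c and the x axis of tube_c, either way round below 0.09 rad) or (x of cooler4_c in the frame of tube_d between -0.028 and 0.028 m and y of cooler4_c in the frame of tube_d between -0.0035 and 0.0035 m and z of cooler4_c in the frame of tube_d between 0.0055 and 0.0115 m and angle between the x axis of cooler4_c and the x axis of tube_d, either way round below 0.09 rad))); the robot touches nothing.
It fails at once if the selector goes past the third step (value of joint selector above 1.911 rad).
It fails at once if another thing on the bench is shifted by more than 4 cm (distance of any of reel, flat_sink, meter, breadboard, driver, cleaner, tray from where it was at the start of the episode above 0.04 m).
Of cooler1, cooler2, cooler3, cooler4 only 3 to 4 are there at a start; the rules pass over those that are not, and their reading is None.
At some moment in a run one of cooler1, cooler2, cooler3, cooler4 may be knocked a few centimetres aside while the robot is not near it.
It also fails if it takes over 210 s, if anything falls off the work surface, if the arm or the gripper's body presses on something with over 40 N, if the wrist force passes 120 N, or if a joint passes its speed limit or range.

### The arm

A 6-joint arm with a two-finger parallel gripper is mounted at the origin on the work surface. World frame = base frame: x ahead of the robot, y to its left, z up, the work surface at z = 0. Lengths are in mm, angles in rad, forces in N, time in s.
With the tool pointing down it reaches from about 250 to 725 mm from the base axis. Payload 9.7 kg.
Tool frame: the origin (TCP) lies midway between the tips of the shut fingers; the grasp point (between the pads) lies 19 mm behind it; z points along the fingers, y is the direction in which the jaws open and shut (so a half turn about z gives the same grasp; the last joint's range is limited). The gripper opens to 85 mm and grips with 20 to 120 N. Pads are 22 mm wide; open, the fingers measure 114 mm over their backs; the gripper's body (76 mm by 85 mm) begins 54 mm behind the grasp point. The pads swing forward as they close: fully open they stand 13 mm farther back than shut.
Start: joints at [1.216, 0.087, 0.176, 1.66, 0, 1.571], TCP at [191.069, 515.742, 231.284] pointing down, gripper open.
Joint ranges: [-3.13, 3.13], [-0.85, 1.81], [-1.15, 1.24], [-2.2, 2.28], [-1.44, 1.52], [-3.14, 3.14]. Speed limits (rad/s): [2.22, 2.22, 2.57, 3.14, 3.14, 3.14].

### API

Orientations are given as a unit quaternion [x, y, z, w].
In Python, from workcell import monitor, imaging, bot gives the robot as it stands.
- The arm moves only by the tool apply_moves, never from a script. Its argument "moves" is a list of rows, each a list of 4 numbers: the shift along the world's x, y, z as a fraction of full scale, then the turn about the world's z as a fraction of full scale. In form: [[tx, ty, tz, spin], ...]. A call has 1 to 10 rows; each row shifts and turns the pose as measured when the row begins; what a row does not reach is not made up. Full scale, the value 1, is 0.025 m for a shift and 5 degrees for a turn. A row lasts 1/10 s, in which the tool goes at most 50 mm and 8.59 degrees, less where a joint would pass 70% of its speed; a pose out of reach is approached as far as the arm can. A call with a number of a shift or a turn outside -1 to 1 is refused whole. A call with a gripper value outside its range is refused whole. "jaw" is the opening, from 0 (shut) to 1 (fully open), set as the call begins (left out, the last holds). The fingers move at their own pace and stop on an object; the grip force is fixed at half the most. Time passes only in rows, so rows that do not move let the fingers close. It gives the time, the measured TCP pose, the force and the opening at its end, in the units of the state.
- monitor.read_state(): the state, without advancing time (a new reading comes with each control period).
- imaging.read_camera(name): name is "side" or "top"; returns a dict with "frame" (400x640x3 uint8, blue, green, red), "z_map" (400x640 float32, mm along the optical axis (not along the pixel's ray), 0 where there is no reading), "mtx" (3x3 intrinsics, pixels), "extrinsics" (4x4, takes a point from world to camera coordinates). Camera axes: x right, y down, z forward; pixel columns grow to the right and rows downward; lengths in mm; the calibration is good to about 2 mm. A picture is of the moment at which its call begins.
- bot.finish_job(): hands the job in, once; it reports no verdict.
The state is a dict: "t": time; "joint_pos": joint angles; "dq": joint speeds; "joint_efforts": joint torques, N m; "tool_pos": TCP position; "orientation": TCP orientation; "ft_force": force on the tool from outside, world axes, zero at the start; "moment": the same for the moment, N m; "opening": opening from 0.0 (shut) to 1.0 (fully open).
Only numpy, scipy, OpenCV 4.12 (cv2) and the standard library are available. Lean on these libraries where they do the work, as an engineer would, in place of code of your own. Each camera call takes 0.05 s, during which the arm holds its last target. There are 200 camera calls.

## Working session

There is one attempt and no reset: what is moved stays moved. The work goes in short steps, Python scripts to look and compute and a tool call to move; the robot and the scene stay as the last step left them, time stands still between calls to the robot, and variables do not carry over. Pictures are saved under pics/ and viewed, about 12 in all and at most 16, crops included, and the job is handed in when it is done.

Besides the shell and the picture viewer there is one more tool, called after "Request:" by a JSON object that holds its "method" and its "body", one argument or row to a line. apply_moves: Moves the arm, as the interface text tells. Shift numbers are shares of 0.025 m and turn numbers shares of 5 degrees, none past 1 either way. Its arguments: {"type":"object","properties":{"moves":{"type":"array"},"jaw":{"type":"number"}},"required":["moves"]}

```bash
mkdir -p pics; ls; cat > h.py <<'E'
import numpy as np, cv2
from workcell import monitor, imaging, bot
def cam(n):
    c=imaging.read_camera(n); np.savez(f'{n}.npz',**c); return c
def world(c):
    K=np.array(c['mtx']);E=np.array(c['extrinsics']);z=c['z_map'].astype(float)
    v,u=np.mgrid[:400,:640]
    P=np.stack([(u-K[0,2])/K[0,0]*z,(v-K[1,2])/K[1,1]*z,z],-1)
    W=(P-E[:3,3])@E[:3,:3]; W[z==0]=np.nan
    return W
def proj(c,p):
    q=np.array(c['extrinsics'])[:3]@np.append(p,1); q=np.array(c['mtx'])@q; return q[:2]/q[2]
E
python3 - <<'E'
from h import *
for n in('top','side'):
    c=cam(n); cv2.imwrite(f'pics/{n}0.png',c['frame'])
    E=np.array(c['extrinsics']);print(n,-E[:3,:3].T@E[:3,3],E[2,:3],c['mtx'])
print(monitor.read_state())
E
```

```text
pics
top [ 276.63084521  -16.91196152 1346.60936577] [ 0.18803667 -0.00822802 -0.98212754] [[465.99843771   0.         319.56953739]
 [  0.         465.99843771 199.17655877]
 [  0.           0.           1.        ]]
side [ 464.47659956 -935.16467486  846.2058224 ] [ 0.04967874  0.76575731 -0.64120805] [[398.14086549   0.         315.2259627 ]
 [  0.         398.14086549 201.47790094]
 [  0.           0.           1.        ]]
{'t': 0.1, 'joint_pos': array([1.21601425e+00, 8.73892892e-02, 1.75203938e-01, 1.65980975e+00,
       2.58359215e-05, 1.57080221e+00]), 'dq': array([-6.94984019e-04, -1.45970785e-03,  3.78652675e-03, -9.88483832e-05,
       -9.41303339e-04,  1.14182047e-03]), 'joint_efforts': array([-1.24458657e-03, -5.21561444e+01,  4.65654588e+01,  1.60972303e-02,
       -5.53055440e-05,  5.25219122e-06]), 'tool_pos': array([190.98099766, 515.54891976, 230.6578088 ]), 'orientation': array([ 1.76465025e-01,  9.84306728e-01, -5.87703714e-04, -1.18482963e-04]), 'ft_force': array([ 0.58457921, -0.6895944 ,  0.27479291]), 'moment': array([-0.04670136, -0.02369925,  0.01440854]), 'opening': 0.99798215845397}
```

View pics/top0.png

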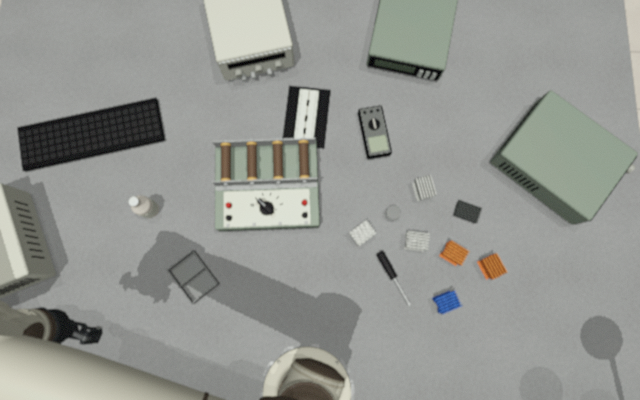

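View pics/side0.png

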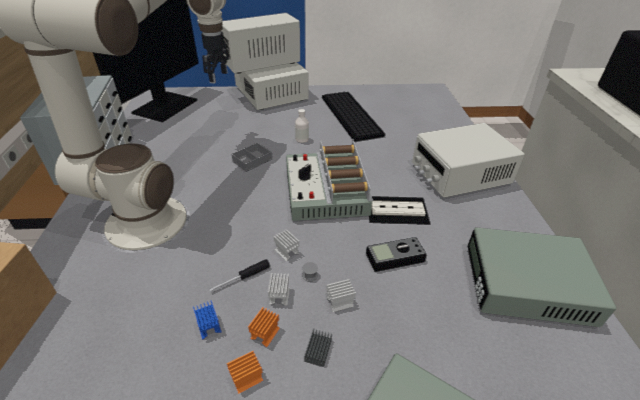

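```bash
python3 - <<'E'
from h import *
c=dict(np.load('top.npz'));W=world(c);f=c['frame'];hsv=cv2.cvtColor(f,cv2.COLOR_BGR2HSV)
z=W[...,2]
print('bench z',np.nanmedian(z[100:300,330:480]))
# tubes
b,g,r=[f[...,i].astype(int) for i in range(3)]
roi=np.zeros((400,640),bool);roi[130:190,210:325]=1
m=roi&(r-b>25)&(z>85)
n,l,s,ce=cv2.connectedComponentsWithStats(m.astype(np.uint8))
for i in range(1,n):
    if s[i,4]>40:
        p=W[l==i]; top=p[p[:,2]>p[:,2].max()-8]
        print('tube',s[i],p.mean(0).round(1),p[:,2].max().round(1),cv2.minAreaRect(p[:,:2].astype(np.float32)))
roi[:]=0;roi[130:235,210:325]=1
m=roi&(z>55)&(z<75);p=W[m];print('box',np.median(p[:,2]),cv2.minAreaRect(p[:,:2].astype(np.float32)))
# coolers
roi[:]=0;roi[170:260,340:445]=1
m=roi&(z>38)&(z<75)
n,l,s,ce=cv2.connectedComponentsWithStats(m.astype(np.uint8))
for i in range(1,n):
    if s[i,4]>40:
        p=W[l==i];print('cooler',s[i],ce[i].round(1),p.mean(0).round(1),p[:,2].max().round(1),cv2.minAreaRect(p[:,:2].astype(np.float32)))
a=cv2.resize(f[165:240,205:330],None,fx=6,fy=6,interpolation=cv2.INTER_CUBIC);cv2.imwrite('pics/sel.png',a)
a=cv2.resize(f[165:265,335:455],None,fx=6,fy=6,interpolation=cv2.INTER_CUBIC);cv2.imwrite('pics/cool.png',a)
E
```

```text
bench z 0.0886678502272289
tube [298 139  11  40 339] [626.9  19.2 108.5] 119.9 ((625.7991333007812, 19.688451766967773), (112.1042251586914, 27.86454963684082), 2.0316364765167236)
tube [246 141  11  40 333] [619.5 161.6 108.3] 117.8 ((617.6090087890625, 161.75132751464844), (112.96046447753906, 28.182113647460938), 4.7605061531066895)
tube [272 140  11  40 332] [623.8  90.6 108.3] 116.6 ((622.19970703125, 92.03836822509766), (112.31459045410156, 27.750194549560547), 2.040750741958618)
tube [220 142  11  40 332] [615.6 232.7 108.2] 117.8 ((613.6354370117188, 235.82122802734375), (112.45274353027344, 29.309545516967773), 3.258493185043335)
box 64.87810854205392 ((563.6629028320312, 123.44580078125), (249.2485809326172, 290.11181640625), 3.3549509048461914)
cooler [415 175  21  25 330] [425.  187.2] [ 565.5 -328.4   49.3] 61.3 ((566.720947265625, -328.9337463378906), (60.843326568603516, 46.96261215209961), 14.628279685974121)
cooler [349 220  27  26 259] [362.1 232.6] [ 432.2 -148.5   47.4] 61.7 ((432.04107666015625, -148.74337768554688), (44.051082611083984, 60.29446029663086), 36.731842041015625)
cooler [406 232  24  18 299] [417.1 240.5] [ 412.8 -302.3   48.1] 62.1 ((412.6068115234375, -302.84893798828125), (61.24174118041992, 44.93011474609375), 83.25445556640625)
```

View pics/sel.png

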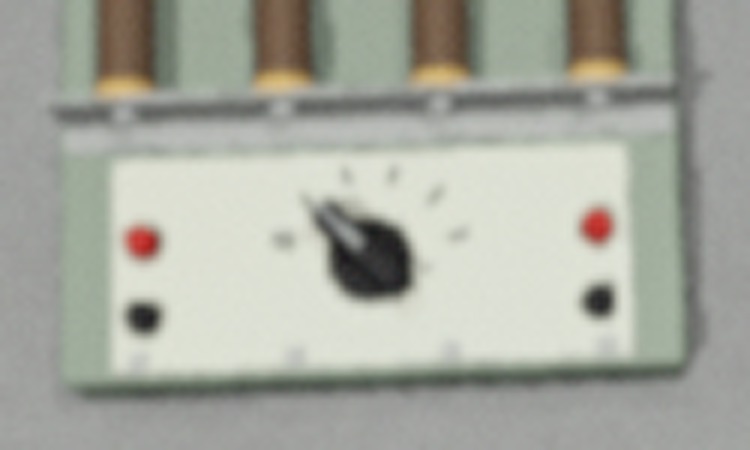

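View pics/cool.png

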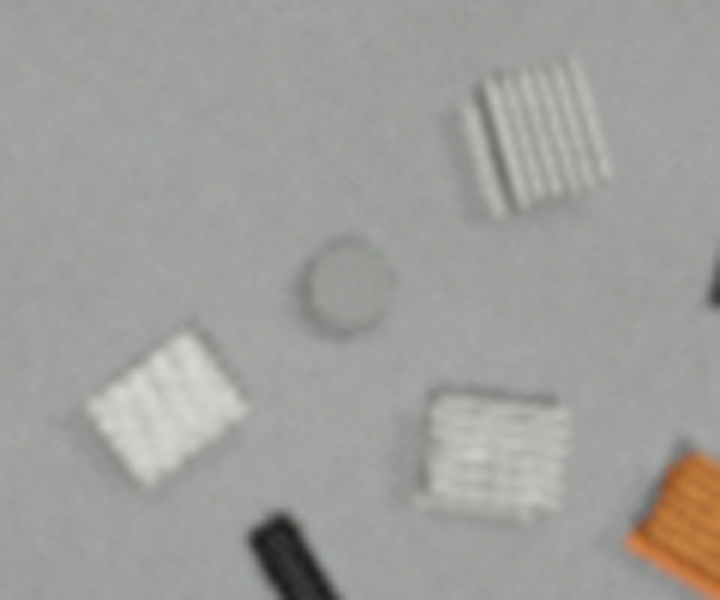

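```bash
python3 - <<'E'
from h import *
c=dict(np.load('top.npz'));W=world(c);f=c['frame'];z=W[...,2]
yaw=np.deg2rad(3.1)
for n,roi in(('top',(190,225,240,295)),('side',(155,195,285,325))):
    c=dict(np.load(n+'.npz'));W=world(c);z=W[...,2];f=c['frame']
    M=np.zeros((400,640),bool);M[roi[0]:roi[1],roi[2]:roi[3]]=1
    m=M&(z>90)&(z<112);p=W[m];r=cv2.minAreaRect(p[:,:2].astype(np.float32))
    d=np.linalg.svd(p[:,:2]-p[:,:2].mean(0))[2][0]
    print(n,'bar',len(p),p.mean(0).round(1),r,np.degrees(np.arctan2(d[1],d[0])))
    print(' selector pred px',proj(c,[492.1,119.5,65]),proj(c,[492.1,119.5,105]))
c=dict(np.load('side.npz'));W=world(c);z=W[...,2];f=c['frame'].astype(int)
M=np.zeros((400,640),bool);M[140:200,315:375]=1
m=M&(f[...,2]-f[...,0]>25)&(z>97)
n,l,s,ce=cv2.connectedComponentsWithStats(m.astype(np.uint8))
for i in range(1,n):
    if s[i,4]>30:
        p=W[l==i];print('tube',s[i,4],cv2.minAreaRect(p[:,:2].astype(np.float32)),np.percentile(p[:,2],95))
M[:]=0;M[220:320,260:365]=1
m=M&(z>45)&(z<75)
n,l,s,ce=cv2.connectedComponentsWithStats(m.astype(np.uint8))
for i in range(1,n):
    if s[i,4]>60:
        p=W[l==i];print('cooler',s[i,4],cv2.minAreaRect(p[:,:2].astype(np.float32)),np.percentile(p[:,2],95))
M[:]=0;M[150:225,280:375]=1
p=W[M&(z>57)&(z<73)];print('box',cv2.minAreaRect(p[:,:2].astype(np.float32)),np.median(p[:,2]))
E
```

```text
top bar 108 [493.4 121.1 103.5] ((494.0923156738281, 122.09890747070312), (55.2173957824707, 13.69696044921875), 46.91621017456055) -132.2451521984045
 selector pred px [266.5794304 208.7526174] [265.09631513 206.26966599]
side bar 105 [508.8 127.5 101.9] ((531.9361572265625, 147.69326782226562), (138.9902801513672, 39.337974548339844), 51.15507888793945) -138.72904656600966
 selector pred px [303.16794741 178.05553012] [303.05615471 168.0727676 ]
tube 190 ((615.9762573242188, 233.80502319335938), (117.18842315673828, 40.35133361816406), 10.85108470916748) 114.15168951162397
tube 208 ((619.5634765625, 158.69024658203125), (113.76166534423828, 29.837711334228516), 8.093118667602539) 114.48081427057018
tube 237 ((624.2233276367188, 87.04450225830078), (112.00748443603516, 33.00852966308594), 7.904590606689453) 114.18964196620635
tube 256 ((627.7685546875, 14.091818809509277), (112.29640197753906, 28.75459861755371), 7.544788837432861) 114.41395367990809
cooler 292 ((435.00933837890625, -146.7711639404297), (46.52932357788086, 64.51692962646484), 36.560543060302734) 57.75815664023679
cooler 431 ((569.9931030273438, -327.2687683105469), (60.746150970458984, 47.4393310546875), 13.673133850097656) 57.817385658878365
cooler 147 ((392.3931884765625, -393.5156555175781), (29.162565231323242, 44.2357063293457), 59.0776481628418) 58.133369563305436
box ((568.099365234375, 125.6000747680664), (250.40576171875, 296.97882080078125), 3.232555866241455) 67.35427642120702
```

Request:
{"method": "apply_moves", "body": {
  "moves": [
    [0.7,-0.95,0,1],
    [0.7,-0.95,0,1],
    [0.7,-0.95,0,1],
    [0.7,-0.95,0,1],
    [0.7,-0.95,0,1],
    [0.7,-0.95,0,1],
    [0.7,-0.95,0,1],
    [0.7,-0.95,0,1],
    [0.7,-0.95,0,1],
    [0.7,-0.95,0,1]
  ],
  "jaw": 0.5
}}

```text
t: 1.1
tool_pos: [368.3, 269.9, 225.9]
orientation: [-0.275, 0.961, -0.004, -0.001]
ft_force: [0.8, 1.2, -0.9]
opening: 0.501
```

Request:
{"method": "apply_moves", "body": {
  "moves": [
    [0.83,-1,0,0.6],
    [0.83,-1,0,0.6],
    [0.83,-1,0,0.6],
    [0.83,-1,0,0.6],
    [0.83,-1,0,0.6],
    [0.83,-0.8,0,0.1],
    [0,0,-0.8,0],
    [0,0,-0.8,0],
    [0,0,-0.8,0],
    [0,0,0,0]
  ]
}}

```text
t: 2.1
tool_pos: [498.0, 113.3, 160.8]
orientation: [-0.407, 0.913, -0.004, -0.003]
ft_force: [-0.1, 0.5, -0.6]
opening: 0.502
```

Request:
{"method": "apply_moves", "body": {
  "moves": [
    [-0.18,0.3,-0.6,0],
    [0,0,-0.6,0],
    [0,0,-0.4,0],
    [0,0,0,0]
  ]
}}

```text
t: 2.5
tool_pos: [493.8, 120.9, 120.9]
orientation: [-0.407, 0.913, -0.004, -0.002]
ft_force: [-0.1, -1.0, -0.5]
opening: 0.499
```

```bash
python3 - <<'E'
from h import *
s=monitor.read_state();print(s['tool_pos'],s['orientation'])
a=cam('side');b=cam('top')
A=cv2.resize(a['frame'][110:220,255:355],None,fx=5,fy=5,interpolation=cv2.INTER_CUBIC)
cv2.imwrite('pics/c1.png',A)
for c in(a,b):print(proj(c,s['tool_pos']))
E
```

```text
[493.76271742 120.92975336 120.89501407] [-0.40701581  0.91340855 -0.00417109 -0.00235636]
[303.51500642 163.72836977]
[263.96881613 204.61626415]
```

View pics/c1.png

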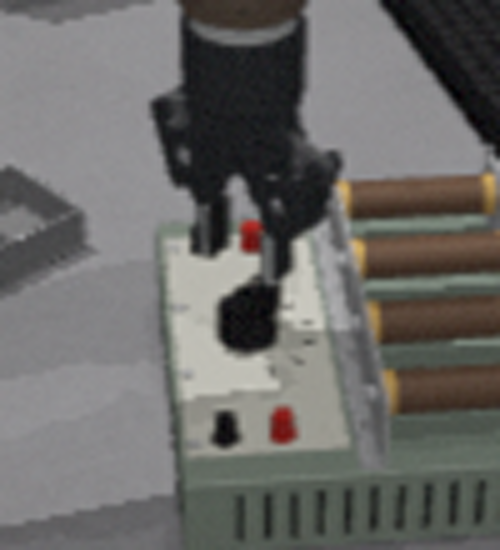

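Request:
{"method": "apply_moves", "body": {
  "moves": [
    [0,0,-0.5,0],
    [0,0,-0.5,0],
    [0,0,-0.5,0],
    [0,0,-0.2,0],
    [0,0,0,0]
  ]
}}

```text
t: 3.1
tool_pos: [494.9, 120.8, 77.1]
orientation: [-0.407, 0.914, -0.004, -0.001]
ft_force: [0.0, -0.8, 0.1]
opening: 0.496
```

Request:
{"method": "apply_moves", "body": {
  "moves": [
    [0,0,0,0],
    [0,0,0,0],
    [0,0,0,0],
    [0,0,0,0],
    [0,0,0,0]
  ],
  "jaw": 0
}}

```text
t: 3.6
tool_pos: [494.3, 121.3, 77.4]
orientation: [-0.407, 0.913, -0.004, -0.001]
ft_force: [0.5, 0.5, -2.5]
opening: 0.151
```

Request:
{"method": "apply_moves", "body": {
  "moves": [
    [0,0,0,0.6],
    [0,0,0,0.6],
    [0,0,0,0.6],
    [0,0,0,0.6],
    [0,0,0,0.6],
    [0,0,0,0.6],
    [0,0,0,0.6],
    [0,0,0,0.6],
    [0,0,0,0.6],
    [0,0,0,0]
  ]
}}

```text
t: 4.6
tool_pos: [494.7, 121.2, 77.3]
orientation: [-0.616, 0.788, -0.004, -0.0]
ft_force: [-0.9, 0.2, -1.9]
opening: 0.155
```

Request:
{"method": "apply_moves", "body": {
  "moves": [
    [0,0,0,0.4],
    [0,0,0,0.2],
    [0,0,0,0]
  ]
}}

```text
t: 4.9
tool_pos: [494.7, 121.2, 77.3]
orientation: [-0.636, 0.772, -0.004, -0.0]
ft_force: [-0.3, 1.2, -1.9]
opening: 0.153
```

Request:
{"method": "apply_moves", "body": {
  "moves": [
    [0,0,0,0],
    [0,0,0,0],
    [0,0,0,0],
    [0,0,0,0]
  ],
  "jaw": 0.5
}}

```text
t: 5.3
tool_pos: [495.7, 121.0, 78.3]
orientation: [-0.634, 0.773, -0.005, 0.001]
ft_force: [-0.4, -0.9, 0.2]
opening: 0.5
```

```bash
python3 -c "
from h import *
print(monitor.read_state())"
```

```text
{'t': 5.3, 'joint_pos': array([ 0.24410591, -0.01746145, -0.22664145,  1.35552828, -0.00841251,
       -1.1305443 ]), 'dq': array([ 0.00078591, -0.00076224,  0.00318635, -0.00195741, -0.00142161,
        0.00442918]), 'joint_efforts': array([ 5.25933996e-03, -4.55488014e+01,  4.66576624e+01, -6.66481303e-02,
       -2.80310173e-02,  3.46419190e-03]), 'tool_pos': array([495.7177552 , 120.9990716 ,  78.33418022]), 'orientation': array([-0.63445346,  0.77294363, -0.00510522,  0.00094603]), 'ft_force': array([-0.41634403, -0.89652027,  0.20449389]), 'moment': array([ 0.0105509 , -0.02260682,  0.01898914]), 'opening': 0.4996945335993945}
```

Request:
{"method": "apply_moves", "body": {
  "moves": [
    [0,0,0.5,0],
    [0,0,1,0],
    [0,0,1,0],
    [0,0,1,0],
    [-0.2,-1,1,1],
    [-0.2,-1,1,1],
    [-0.2,-1,0.5,1],
    [-0.2,-1,0,1],
    [-0.2,-1,0,1],
    [-0.2,-1,0,1]
  ]
}}

```text
t: 6.3
tool_pos: [464.0, -32.0, 244.3]
orientation: [0.819, -0.573, 0.009, -0.005]
ft_force: [0.3, 0.0, 0.1]
opening: 0.498
```

```bash
python3 - <<'E'
from h import *
c=cam('top');s=cam('side')
W=world(c);z=W[...,2]
M=np.zeros((400,640),bool);M[190:225,240:295]=1
p=W[M&(z>90)&(z<112)];print(cv2.minAreaRect(p[:,:2].astype(np.float32)))
A=np.vstack([cv2.resize(c['frame'][165:240,205:330],(750,450),interpolation=2)[:, :],])
cv2.imwrite('pics/c2.png',A)
M[:]=0;M[170:260,340:445]=1
m=M&(z>40)&(z<72);n,l,st,ce=cv2.connectedComponentsWithStats(m.astype(np.uint8))
for i in range(1,n):
    if st[i,4]>60:p=W[l==i];print('cooler',cv2.minAreaRect(p[:,:2].astype(np.float32)))
E
```

```text
((492.76336669921875, 121.31539154052734), (52.54883575439453, 13.71493148803711), 78.62259674072266)
cooler ((566.4033813476562, -328.53692626953125), (60.72978591918945, 45.69536209106445), 13.470271110534668)
cooler ((431.97796630859375, -148.6990966796875), (43.83129119873047, 59.55488204956055), 36.817527770996094)
cooler ((412.8731384277344, -302.5556640625), (59.92788314819336, 44.60005187988281), 83.6201171875)
```

View pics/c2.png

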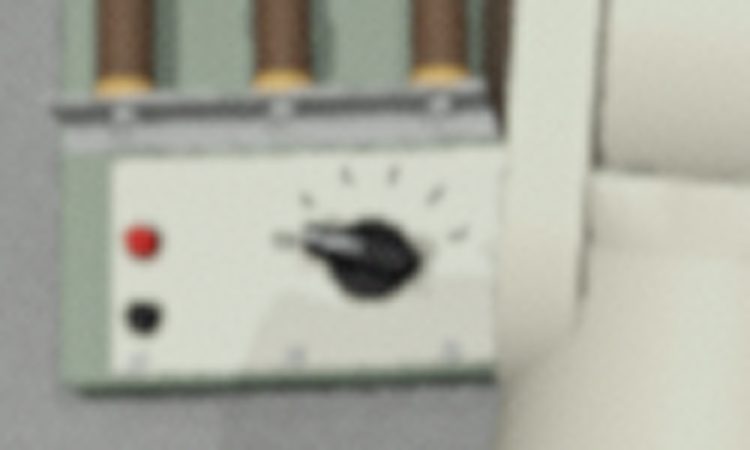

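Request:
{"method": "apply_moves", "body": {
  "moves": [
    [-0.26,-0.93,-0.5,0.68],
    [-0.26,-0.93,-0.5,0.68],
    [-0.26,-0.93,-0.8,0.68],
    [-0.26,-0.93,-0.8,0.68],
    [-0.26,-0.93,-0.8,0.68],
    [0,0,-0.8,0],
    [0,0,-0.8,0],
    [0,0,-0.3,0],
    [0,0,0,0]
  ],
  "jaw": 0.75
}}

```text
t: 7.3
tool_pos: [431.7, -151.8, 115.2]
orientation: [0.895, -0.446, 0.012, -0.008]
ft_force: [0.2, 0.3, -0.6]
opening: 0.752
```

Request:
{"method": "apply_moves", "body": {
  "moves": [
    [0,0.12,-0.8,0],
    [0,0,-0.8,0],
    [0,0,-0.8,0],
    [0,0,-0.7,0],
    [0,0,-0.3,0],
    [0,0,0,0]
  ]
}}

```text
t: 7.9
tool_pos: [436.5, -147.7, 36.1]
orientation: [0.895, -0.446, 0.017, -0.009]
ft_force: [1.6, 0.6, 0.5]
opening: 0.751
```

Request:
{"method": "apply_moves", "body": {
  "moves": [
    [-0.09,-0.01,-0.15,0],
    [-0.08,-0.01,-0.15,0],
    [0,0,0,0]
  ]
}}

```text
t: 8.2
tool_pos: [433.6, -148.5, 31.2]
orientation: [0.895, -0.446, 0.019, -0.009]
ft_force: [-0.1, -0.6, 0.6]
opening: 0.749
```

```bash
python3 - <<'E'
from h import *
s=monitor.read_state();print(s['tool_pos'],s['orientation'])
c=cam('top');a=cam('side')
A=np.hstack([cv2.resize(c['frame'][195:270,325:400],(400,400),interpolation=2),cv2.resize(a['frame'][205:280,250:325],(400,400),interpolation=2)])
cv2.imwrite('pics/c3.png',A)
E
```

```text
[ 433.6277697  -148.4689067    31.15557065] [ 0.89488954 -0.44579301  0.0188353  -0.00930238]
```

View pics/c3.png

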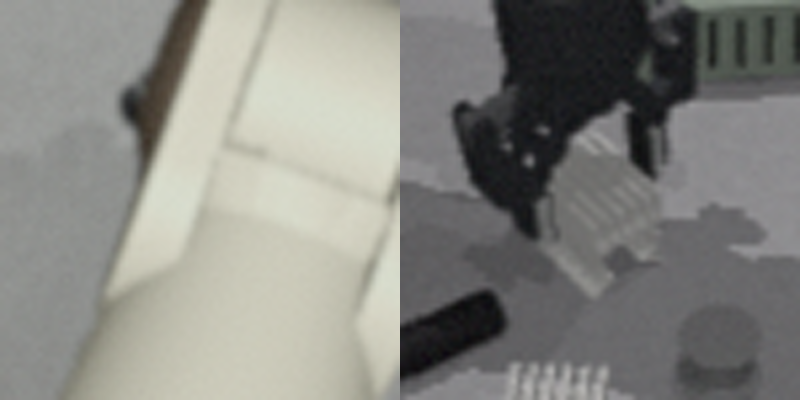

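Request:
{"method": "apply_moves", "body": {
  "moves": [
    [-0.05,0,-0.12,0],
    [0,0,0,0],
    [0,0,0,0],
    [0,0,0,0],
    [0,0,0,0],
    [0,0,0,0]
  ],
  "jaw": 0.2
}}

```text
t: 8.9
tool_pos: [432.9, -148.8, 28.8]
orientation: [0.895, -0.446, 0.02, -0.009]
ft_force: [0.1, -0.2, -1.1]
opening: 0.505
```

Request:
{"method": "apply_moves", "body": {
  "moves": [
    [0,0,0.4,0],
    [0,0,0.7,0],
    [0,0,0.9,0],
    [0,0,0.9,0],
    [0,0,0.9,0],
    [0,0,0.9,0],
    [0,0,0.9,0],
    [0,0,0.9,0],
    [0,0,0.4,0],
    [0,0,0,0]
  ]
}}

```text
t: 9.9
tool_pos: [430.3, -148.0, 212.1]
orientation: [0.895, -0.446, 0.019, -0.009]
ft_force: [-0.0, 0.1, -2.0]
opening: 0.5
```

Request:
{"method": "apply_moves", "body": {
  "moves": [
    [0.4,0.85,0,0.7],
    [0.4,0.85,0,0.7],
    [0.4,0.85,0,0.7],
    [0.4,0.85,0,0.7],
    [0.4,0.85,0,0.7],
    [0.4,0.85,0,0.7],
    [0.4,0.85,0,0.7],
    [0.4,0.85,0,0.7],
    [0.4,0.85,0,0.7],
    [0.4,0.85,0,0.7]
  ]
}}

```text
t: 10.9
tool_pos: [528.9, 70.9, 200.8]
orientation: [0.989, -0.147, 0.009, -0.012]
ft_force: [0.8, -0.8, -0.3]
opening: 0.505
```

Request:
{"method": "apply_moves", "body": {
  "moves": [
    [0.5,0.9,0,0.57],
    [0.5,0.9,0,0.57],
    [0.5,0.9,0,0.57],
    [0.5,0.9,0,0.57],
    [0.5,0.9,0,0.57],
    [0.5,0.9,0,0.57],
    [0.3,0.7,0,0.5],
    [0,0,0,0]
  ]
}}

```text
t: 11.7
tool_pos: [611.4, 231.8, 187.5]
orientation: [0.999, 0.033, -0.001, -0.01]
ft_force: [-0.3, -0.3, -0.9]
opening: 0.502
```

```bash
python3 - <<'E'
from h import *
s=monitor.read_state();print(s['tool_pos'],s['orientation'],s['joint_pos'][5])
c=cam('top');a=cam('side')
A=np.hstack([cv2.resize(c['frame'][125:225,205:330],(400,320),interpolation=2),cv2.resize(a['frame'][100:200,285:385],(400,400),interpolation=2)[:320]])
cv2.imwrite('pics/c4.png',A);cv2.imwrite('pics/s4.png',a['frame'])
E
```

```text
[611.39374034 231.81286932 187.46446474] [ 0.9994063   0.03290825 -0.00109803 -0.01014349] -2.8536660605553115
```

View pics/c4.png

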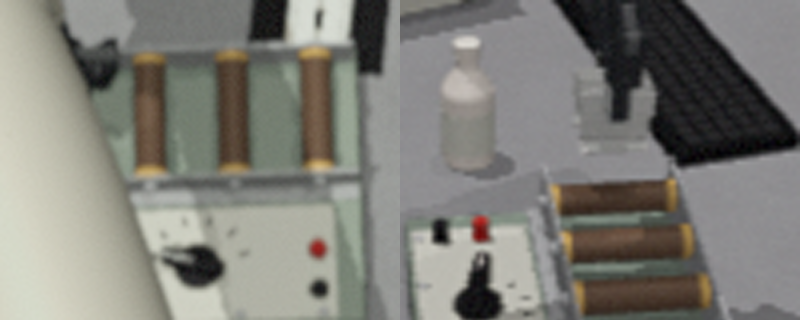

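```bash
cat >> h.py <<'E'
def ray(c,u,v,z):
    K=np.array(c['mtx']);E=np.array(c['extrinsics']);R=E[:3,:3];o=-R.T@E[:3,3]
    d=R.T@np.linalg.inv(K)@[u,v,1]; return o+d*(z-o[2])/d[2]
E
python3 - <<'E'
from h import *
f=cv2.imread('pics/top0.png').astype(int);c=dict(np.load('top.npz'))
for u0 in(225,252,278,304):
    P=[]
    for v in range(150,174):
        row=(f[v,u0-14:u0+15,2]-f[v,u0-14:u0+15,0]).astype(float)
        w=np.clip(row-8,0,30); P.append(ray(c,u0-14+(w*np.arange(29)).sum()/w.sum(),v,97)[:2])
    P=np.array(P);k=np.polyfit(P[:,0],P[:,1],1)
    print(u0,'y at x=619.4:',np.polyval(k,619.4).round(1),'slope',np.degrees(k[0]).round(2))
E
```

```text
225 y at x=619.4: 235.4 slope 3.22
252 y at x=619.4: 163.3 slope 3.09
278 y at x=619.4: 91.0 slope 3.07
304 y at x=619.4: 18.8 slope 3.19
```

Request:
{"method": "apply_moves", "body": {
  "moves": [
    [0.09,0.13,0,-0.15],
    [0,0,-0.4,0],
    [0,0,-0.4,0],
    [0,0,-0.4,0],
    [0,0,0,0]
  ]
}}

```text
t: 12.3
tool_pos: [612.3, 230.6, 154.8]
orientation: [1.0, 0.022, -0.002, -0.01]
ft_force: [0.2, -0.6, -0.7]
opening: 0.507
```

Request:
{"method": "apply_moves", "body": {
  "moves": [
    [0.05,0.17,0,0.12],
    [0,0,0,0]
  ]
}}

```text
t: 12.5
tool_pos: [613.3, 234.7, 154.6]
orientation: [1.0, 0.027, -0.002, -0.009]
ft_force: [-0.4, 0.2, -1.6]
opening: 0.506
```

Request:
{"method": "apply_moves", "body": {
  "moves": [
    [0,0,-0.25,0],
    [0,0,-0.25,0],
    [0,0.03,-0.2,0],
    [0,0,0,0]
  ]
}}

```text
t: 12.9
tool_pos: [613.6, 235.9, 136.2]
orientation: [1.0, 0.028, -0.001, -0.01]
ft_force: [-0.2, -0.1, -1.4]
opening: 0.506
```

Request:
{"method": "apply_moves", "body": {
  "moves": [
    [0,-0.04,-0.15,0],
    [0,0,-0.15,0],
    [0,0,-0.15,0],
    [0,0,0,0]
  ]
}}

```text
t: 13.3
tool_pos: [614.4, 235.5, 125.9]
orientation: [1.0, 0.028, 0.0, -0.011]
ft_force: [-0.3, 1.4, -0.8]
opening: 0.507
```

Request:
{"method": "apply_moves", "body": {
  "moves": [
    [0,-0.02,-0.15,0],
    [0,0,-0.15,0],
    [0,0,-0.15,0],
    [0,0,0,0]
  ]
}}

```text
t: 13.7
tool_pos: [615.6, 235.9, 118.1]
orientation: [1.0, 0.028, 0.003, -0.012]
ft_force: [1.4, 1.4, -7.3]
opening: 0.503
```

Request:
{"method": "apply_moves", "body": {
  "moves": [
    [-0.05,-0.03,-0.15,0],
    [0,0,-0.15,0],
    [0,0,-0.15,0],
    [0,0,0,0]
  ]
}}

```text
t: 14.1
tool_pos: [615.1, 235.8, 107.3]
orientation: [1.0, 0.028, 0.005, -0.013]
ft_force: [1.5, 1.0, -3.0]
opening: 0.502
```

Request:
{"method": "apply_moves", "body": {
  "moves": [
    [0,0,-0.15,0],
    [0,0,-0.15,0],
    [0,0,0,0]
  ]
}}

```text
t: 14.4
tool_pos: [615.2, 235.8, 106.3]
orientation: [0.999, 0.028, 0.007, -0.014]
ft_force: [4.2, 3.2, -17.1]
opening: 0.503
```

Request:
{"method": "apply_moves", "body": {
  "moves": [
    [0,0,0,0],
    [0,0,0,0],
    [0,0,0,0]
  ],
  "jaw": 0.65
}}

```text
t: 14.7
tool_pos: [614.9, 235.2, 105.3]
orientation: [1.0, 0.028, 0.007, -0.013]
ft_force: [-0.2, -0.4, 0.2]
opening: 0.651
```

Request:
{"method": "apply_moves", "body": {
  "moves": [
    [0,0,0.4,0],
    [0,0,0.8,0],
    [0,0,0.8,0],
    [0,0,0.8,0],
    [0,0,0.8,0],
    [0,0,0,0]
  ]
}}

```text
t: 15.3
tool_pos: [614.1, 234.4, 200.4]
orientation: [1.0, 0.028, 0.006, -0.012]
ft_force: [0.3, 0.5, 0.2]
opening: 0.65
```

Request:
{"method": "apply_moves", "body": {
  "moves": [
    [-0.3,-0.9,0,-0.9],
    [-0.4,-0.9,0,-0.9],
    [-0.4,-0.9,0,-0.9],
    [-0.4,-0.9,0,-0.9],
    [-0.4,-0.9,0,-0.9],
    [-0.4,-0.9,0,-0.9],
    [-0.4,-0.9,0,-0.9],
    [-0.4,-0.9,0,-0.9],
    [-0.4,-0.9,0,-0.9],
    [-0.4,-0.9,0,-0.9]
  ]
}}

```text
t: 16.3
tool_pos: [511.9, 3.7, 195.1]
orientation: [0.929, -0.369, 0.008, -0.008]
ft_force: [-0.3, 0.2, 0.2]
opening: 0.65
```

```bash
cat > look.py <<'E'
from h import *
import sys
s=monitor.read_state();print(s['tool_pos'],s['orientation'],s['joint_pos'][5])
c=cam('top');W=world(c);z=W[...,2]
def comps(y0,y1,x0,x1,a,b,name):
    M=np.zeros((400,640),bool);M[y0:y1,x0:x1]=1
    m=M&(z>a)&(z<b);n,l,st,ce=cv2.connectedComponentsWithStats(m.astype(np.uint8))
    for i in range(1,n):
        if st[i,4]>60:p=W[l==i];print(name,ce[i].round(),np.percentile(p[:,2],90).round(1),cv2.minAreaRect(p[:,:2].astype(np.float32)))
comps(170,275,340,460,40,72,'cooler')
comps(130,186,205,330,120,155,'home')
a=cam('side')
A=np.hstack([cv2.resize(c['frame'][130:240,205:330],(400,352),interpolation=2),cv2.resize(a['frame'][130:218,285:385],(400,352),interpolation=2)])
cv2.imwrite(sys.argv[1],A)
E
python3 look.py pics/c5.png
```

```text
[511.93152544   3.72076854 195.10675996] [ 0.92925685 -0.36924327  0.00836947 -0.00842972] -2.383032927663591
cooler [425. 187.] 56.2 ((566.124267578125, -328.2911682128906), (60.5131950378418, 46.269187927246094), 13.986120223999023)
cooler [417. 240.] 56.9 ((412.9381408691406, -303.1977844238281), (60.91609191894531, 44.68153381347656), 84.1357650756836)
cooler [452. 252.] 56.1 ((382.0811462402344, -405.93255615234375), (55.03770446777344, 45.139625549316406), 58.571781158447266)
home [221. 161.] 134.3 ((612.8644409179688, 240.58360290527344), (59.7171516418457, 11.37534236907959), 2.3567728996276855)
```

View pics/c5.png

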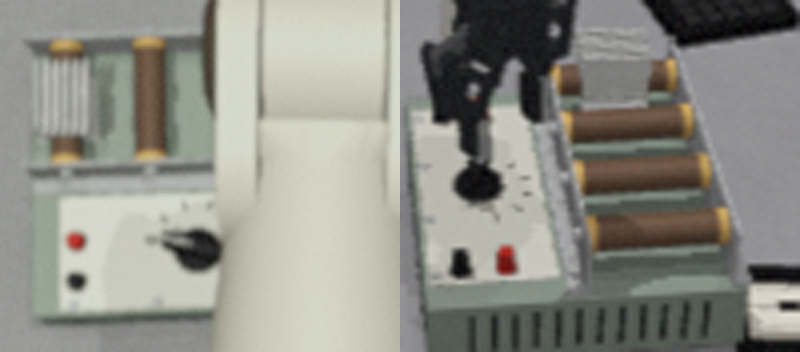

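Request:
{"method": "apply_moves", "body": {
  "moves": [
    [-0.3,-0.93,0,-0.8],
    [-0.3,-0.93,0,-0.8],
    [-0.3,-0.93,0,-0.8],
    [-0.3,-0.93,0,-0.8],
    [-0.3,-0.93,0,-0.8],
    [-0.3,-0.93,0,-0.8],
    [-0.3,-0.93,0,-0.8],
    [-0.3,-0.93,0,-0.8],
    [-0.3,-0.93,0,-0.8],
    [-0.3,-0.93,0,-0.8]
  ],
  "jaw": 0.75
}}

```text
t: 17.4
tool_pos: [435.8, -232.9, 191.8]
orientation: [0.743, -0.669, 0.01, -0.005]
ft_force: [0.3, -0.3, 0.7]
opening: 0.753
```

Request:
{"method": "apply_moves", "body": {
  "moves": [
    [-0.3,-0.93,-0.3,-0.8],
    [-0.3,-0.93,-0.5,-0.8],
    [-0.3,-0.9,-0.5,-0.8],
    [0,0,-0.5,0],
    [0,0,-0.5,0],
    [0,0,-0.5,0],
    [0,0,0,0]
  ]
}}

```text
t: 18.1
tool_pos: [413.7, -303.8, 116.2]
orientation: [-0.668, 0.744, -0.01, 0.005]
ft_force: [-0.7, -0.1, 0.4]
opening: 0.753
```

Request:
{"method": "apply_moves", "body": {
  "moves": [
    [-0.03,0.03,-0.5,0],
    [0,0,-0.5,0],
    [0,0,-0.5,0],
    [0,0,-0.5,0],
    [0,0,-0.5,0],
    [0,0,-0.3,0],
    [0,0,0,0]
  ]
}}

```text
t: 18.8
tool_pos: [413.6, -301.1, 40.2]
orientation: [-0.67, 0.742, -0.01, 0.005]
ft_force: [0.2, -0.6, 0.7]
opening: 0.749
```

Request:
{"method": "apply_moves", "body": {
  "moves": [
    [-0.03,-0.07,-0.25,0],
    [0,0,-0.2,0],
    [0,0,0,0]
  ]
}}

```text
t: 19.1
tool_pos: [413.1, -303.4, 28.6]
orientation: [-0.67, 0.742, -0.01, 0.005]
ft_force: [0.5, 0.1, -0.5]
opening: 0.749
```

Request:
{"method": "apply_moves", "body": {
  "moves": [
    [0,0,0,0],
    [0,0,0,0],
    [0,0,0,0],
    [0,0,0,0],
    [0,0,0,0]
  ],
  "jaw": 0.2
}}

```text
t: 19.6
tool_pos: [413.4, -303.8, 29.5]
orientation: [-0.67, 0.743, -0.011, 0.005]
ft_force: [-0.4, -0.7, -1.1]
opening: 0.501
```

Request:
{"method": "apply_moves", "body": {
  "moves": [
    [0,0,0.4,0],
    [0,0,0.7,0],
    [0,0,0.9,0],
    [0,0,0.9,0],
    [0,0,0.9,0],
    [0,0,0.9,0],
    [0,0,0.9,0],
    [0,0,0.9,0],
    [0,0,0.4,0],
    [0,0,0,0]
  ]
}}

```text
t: 20.6
tool_pos: [412.0, -302.6, 214.2]
orientation: [-0.67, 0.742, -0.012, 0.005]
ft_force: [0.0, -0.4, -1.4]
opening: 0.507
```

Request:
{"method": "apply_moves", "body": {
  "moves": [
    [0.47,0.9,0,-0.9],
    [0.47,0.9,0,-0.9],
    [0.47,0.9,0,-0.9],
    [0.47,0.9,0,-0.9],
    [0.47,0.9,0,-0.9],
    [0.47,0.9,0,-0.9],
    [0.47,0.9,0,-0.9],
    [0.47,0.9,0,-0.9],
    [0.47,0.9,0,-0.9],
    [0.47,0.9,0,-0.9]
  ]
}}

```text
t: 21.6
tool_pos: [528.9, -70.2, 203.1]
orientation: [-0.318, 0.948, -0.008, -0.004]
ft_force: [0.2, -0.1, -1.8]
opening: 0.505
```

Request:
{"method": "apply_moves", "body": {
  "moves": [
    [0.46,0.8,0,-0.85],
    [0.46,0.8,0,-0.85],
    [0.46,0.8,0,-0.85],
    [0.46,0.8,0,-0.85],
    [0.46,0.8,0,-0.85],
    [0.46,0.8,0,-0.85],
    [0.46,0.8,0,-0.85],
    [0.46,0.8,0,-0.7],
    [0,0,0,0]
  ]
}}

```text
t: 22.5
tool_pos: [621.4, 99.7, 189.6]
orientation: [-0.021, 1.0, -0.005, -0.014]
ft_force: [-0.6, -0.3, -1.7]
opening: 0.504
```

Request:
{"method": "apply_moves", "body": {
  "moves": [
    [0,-0.34,0,0.14],
    [0,0,-0.4,0],
    [0,0,-0.4,0],
    [0,0,-0.4,0],
    [0,0,-0.4,0],
    [0,0,-0.3,0],
    [0,0,0,0]
  ]
}}

```text
t: 23.2
tool_pos: [619.0, 87.3, 134.6]
orientation: [-0.028, 0.999, -0.006, -0.016]
ft_force: [-0.4, 0.4, -0.8]
opening: 0.504
```

Request:
{"method": "apply_moves", "body": {
  "moves": [
    [0,0.15,0,0],
    [0,0,0,0]
  ]
}}

```text
t: 23.4
tool_pos: [618.9, 91.3, 134.9]
orientation: [-0.028, 0.999, -0.006, -0.016]
ft_force: [-0.4, -0.1, -0.7]
opening: 0.5
```

Request:
{"method": "apply_moves", "body": {
  "moves": [
    [0,0.01,-0.15,0],
    [0,0.01,-0.15,0],
    [0,0.01,-0.15,0],
    [0,0,0,0]
  ]
}}

```text
t: 23.8
tool_pos: [620.5, 93.2, 126.1]
orientation: [-0.029, 0.999, -0.005, -0.013]
ft_force: [-1.1, 0.3, 0.2]
opening: 0.503
```

Correct y by −2 before engaging, then press.

Request:
{"method": "apply_moves", "body": {
  "moves": [
    [0,-0.08,0,0],
    [0,0,0,0]
  ]
}}

```text
t: 24.0
tool_pos: [620.5, 91.7, 126.3]
orientation: [-0.029, 0.999, -0.004, -0.013]
ft_force: [-0.6, 1.2, -0.6]
opening: 0.503
```

Request:
{"method": "apply_moves", "body": {
  "moves": [
    [0,0,-0.15,0],
    [0,0,-0.15,0],
    [0,0,-0.15,0],
    [0,0,0,0]
  ]
}}

```text
t: 24.4
tool_pos: [621.7, 92.2, 117.9]
orientation: [-0.029, 1.0, -0.004, -0.011]
ft_force: [1.0, 2.2, -6.1]
opening: 0.502
```

Request:
{"method": "apply_moves", "body": {
  "moves": [
    [0,-0.03,-0.15,0],
    [0,0,-0.15,0],
    [0,0,-0.15,0],
    [0,0,0,0]
  ]
}}

```text
t: 24.8
tool_pos: [621.9, 92.0, 106.8]
orientation: [-0.029, 1.0, -0.003, -0.01]
ft_force: [-2.2, 0.9, 6.3]
opening: 0.503
```

Request:
{"method": "apply_moves", "body": {
  "moves": [
    [0,0,-0.15,0],
    [0,0,-0.15,0],
    [0,0,0,0]
  ]
}}

```text
t: 25.1
tool_pos: [621.9, 91.9, 106.9]
orientation: [-0.029, 1.0, -0.003, -0.007]
ft_force: [5.0, 4.3, -16.6]
opening: 0.504
```

Request:
{"method": "apply_moves", "body": {
  "moves": [
    [0,0,0,0],
    [0,0,0,0],
    [0,0,0,0]
  ],
  "jaw": 0.65
}}

```text
t: 25.4
tool_pos: [621.7, 91.0, 105.4]
orientation: [-0.029, 1.0, -0.004, -0.008]
ft_force: [-1.0, -0.8, 0.8]
opening: 0.649
```

Request:
{"method": "apply_moves", "body": {
  "moves": [
    [0,0,0.4,0],
    [0,0,0.8,0],
    [0,0,0.8,0],
    [0,0,0.8,0],
    [0,0,0.8,0],
    [0,0,0,0]
  ]
}}

```text
t: 26.0
tool_pos: [620.9, 90.0, 200.1]
orientation: [-0.029, 1.0, -0.004, -0.009]
ft_force: [0.3, 1.2, -0.1]
opening: 0.649
```

Request:
{"method": "apply_moves", "body": {
  "moves": [
    [-0.13,-0.95,0,0.15],
    [-0.13,-0.95,0,0.15],
    [-0.13,-0.95,0,0.15],
    [-0.13,-0.95,0,0.15],
    [-0.13,-0.95,0,0.15],
    [-0.13,-0.95,0,0.15],
    [-0.13,-0.95,0,0.15],
    [-0.13,-0.95,0,0.15],
    [-0.13,-0.95,0,0.15],
    [-0.13,-0.95,0,0.15]
  ]
}}

```text
t: 27.0
tool_pos: [586.1, -153.7, 195.2]
orientation: [-0.099, 0.995, -0.005, -0.01]
ft_force: [-0.7, 0.1, 0.5]
opening: 0.648
```

```bash
python3 look.py pics/c6.png
```

```text
[ 586.10228193 -153.74541046  195.20704452] [-0.09871325  0.99504855 -0.00496306 -0.01046172] -0.44642412277461785
cooler [425. 187.] 56.6 ((566.2582397460938, -328.59814453125), (60.982078552246094, 45.28266525268555), 13.805815696716309)
cooler [452. 252.] 56.4 ((382.068603515625, -405.68603515625), (54.805118560791016, 45.14926528930664), 58.250022888183594)
home [275. 159.] 134.4 ((621.1944580078125, 93.87405395507812), (60.717315673828125, 19.077342987060547), 2.482758045196533)
home [219. 160.] 134.8 ((611.7567749023438, 244.62513732910156), (61.3306770324707, 19.06281280517578), 3.9839212894439697)
home [230. 160.] 133.3 ((613.1992797851562, 216.1748504638672), (59.106021881103516, 11.394087791442871), 3.685352325439453)
```

View pics/c6.png

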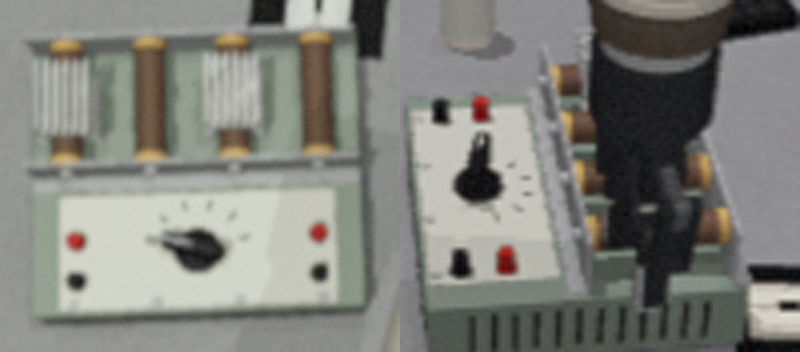

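Request:
{"method": "apply_moves", "body": {
  "moves": [
    [-0.12,-0.97,0,0.08],
    [-0.12,-0.97,0,0.08],
    [-0.12,-0.97,-0.1,0.08],
    [-0.12,-0.97,-0.3,0.08],
    [-0.12,-0.97,-0.4,0.06],
    [-0.12,-0.97,-0.5,0.06],
    [-0.1,-0.9,-0.5,0.06],
    [0,0,-0.5,0],
    [0,0,-0.5,0],
    [0,0,0,0]
  ],
  "jaw": 0.75
}}

```text
t: 28.1
tool_pos: [564.9, -324.0, 117.8]
orientation: [-0.12, 0.993, -0.004, -0.012]
ft_force: [0.1, 0.1, -0.6]
opening: 0.748
```

Request:
{"method": "apply_moves", "body": {
  "moves": [
    [0.05,-0.18,-0.4,0],
    [0,0,-0.5,0],
    [0,0,-0.5,0],
    [0,0,-0.5,0],
    [0,0,-0.5,0],
    [0,0,-0.4,0],
    [0,0,0,0]
  ]
}}

```text
t: 28.8
tool_pos: [567.0, -325.8, 42.1]
orientation: [-0.122, 0.992, -0.004, -0.012]
ft_force: [0.6, -0.2, -0.6]
opening: 0.749
```

Request:
{"method": "apply_moves", "body": {
  "moves": [
    [-0.03,-0.11,-0.3,0],
    [0,0,-0.2,0],
    [0,0,0,0]
  ]
}}

```text
t: 29.1
tool_pos: [566.4, -329.1, 29.0]
orientation: [-0.122, 0.993, -0.004, -0.012]
ft_force: [-0.5, 0.2, -0.2]
opening: 0.756
```

Request:
{"method": "apply_moves", "body": {
  "moves": [
    [0,0,0,0],
    [0,0,0,0],
    [0,0,0,0],
    [0,0,0,0],
    [0,0,0,0]
  ],
  "jaw": 0.2
}}

```text
t: 29.6
tool_pos: [566.9, -329.4, 30.2]
orientation: [-0.121, 0.993, -0.004, -0.011]
ft_force: [-0.3, 0.1, -1.4]
opening: 0.502
```

Request:
{"method": "apply_moves", "body": {
  "moves": [
    [0,0,0.4,0],
    [0,0,0.7,0],
    [0,0,0.9,0],
    [0,0,0.9,0],
    [0,0,0.9,0],
    [0,0,0.9,0],
    [0,0,0.9,0],
    [0,0,0.9,0],
    [0,0,0.4,0],
    [0,0,0,0]
  ]
}}

```text
t: 30.6
tool_pos: [565.3, -328.3, 214.9]
orientation: [-0.122, 0.993, -0.005, -0.01]
ft_force: [0.4, 0.7, -0.9]
opening: 0.5
```

Request:
{"method": "apply_moves", "body": {
  "moves": [
    [0.16,0.95,0,-0.15],
    [0.16,0.95,0,-0.15],
    [0.16,0.95,0,-0.15],
    [0.16,0.95,0,-0.15],
    [0.16,0.95,0,-0.15],
    [0.16,0.95,0,-0.15],
    [0.16,0.95,0,-0.15],
    [0.16,0.95,0,-0.15],
    [0.16,0.95,0,-0.15],
    [0.16,0.95,0,-0.15]
  ]
}}

```text
t: 31.6
tool_pos: [602.5, -84.3, 202.5]
orientation: [-0.051, 0.999, -0.002, -0.017]
ft_force: [-0.5, 0.5, -0.9]
opening: 0.501
```

Request:
{"method": "apply_moves", "body": {
  "moves": [
    [0.17,0.8,0,-0.11],
    [0.17,0.8,0,-0.11],
    [0.17,0.8,0,-0.11],
    [0.17,0.8,0,-0.11],
    [0.17,0.7,0,-0.11],
    [0,0,-0.4,0],
    [0,0,-0.4,0],
    [0,0,-0.4,0],
    [0,0,-0.4,0],
    [0,0,0,0]
  ]
}}

```text
t: 32.6
tool_pos: [620.6, 18.6, 147.7]
orientation: [-0.027, 0.999, -0.001, -0.024]
ft_force: [-0.2, -0.4, -2.3]
opening: 0.505
```

Request:
{"method": "apply_moves", "body": {
  "moves": [
    [0.05,0,-0.2,0],
    [0.02,0,-0.2,0],
    [0.02,0,-0.2,0],
    [0,0,-0.15,0],
    [0,0,0,0]
  ]
}}

```text
t: 33.1
tool_pos: [623.8, 18.4, 129.3]
orientation: [-0.027, 0.999, 0.0, -0.023]
ft_force: [-0.3, 4.0, -0.5]
opening: 0.5
```

Request:
{"method": "apply_moves", "body": {
  "moves": [
    [0,0.04,0,0],
    [0,0,0,0]
  ]
}}

```text
t: 33.3
tool_pos: [623.7, 20.0, 129.6]
orientation: [-0.027, 0.999, 0.0, -0.023]
ft_force: [-0.5, 1.4, -0.5]
opening: 0.509
```

Request:
{"method": "apply_moves", "body": {
  "moves": [
    [0,0,-0.15,0],
    [0,0,-0.15,0],
    [0,0,-0.15,0],
    [0,0,0,0]
  ]
}}

```text
t: 33.7
tool_pos: [625.2, 19.7, 121.6]
orientation: [-0.027, 0.999, -0.0, -0.02]
ft_force: [-0.3, 2.4, -4.7]
opening: 0.502
```

Request:
{"method": "apply_moves", "body": {
  "moves": [
    [0,0,-0.15,0],
    [0,0,-0.15,0],
    [0,0,-0.15,0],
    [0,0,0,0]
  ]
}}

```text
t: 34.1
tool_pos: [625.8, 19.8, 111.4]
orientation: [-0.027, 0.999, -0.0, -0.018]
ft_force: [0.1, 2.8, -5.2]
opening: 0.502
```

Request:
{"method": "apply_moves", "body": {
  "moves": [
    [0,0,-0.15,0],
    [0,0,-0.15,0],
    [0,0,0,0]
  ]
}}

```text
t: 34.4
tool_pos: [625.8, 19.9, 107.7]
orientation: [-0.027, 0.999, -0.0, -0.017]
ft_force: [3.7, 2.9, -15.0]
opening: 0.505
```

Request:
{"method": "apply_moves", "body": {
  "moves": [
    [0,0,-0.15,0],
    [0,0,-0.1,0],
    [0,0,0,0]
  ]
}}

```text
t: 34.7
tool_pos: [625.9, 19.9, 107.7]
orientation: [-0.027, 1.0, -0.0, -0.014]
ft_force: [2.8, 2.0, -9.9]
opening: 0.504
```

Request:
{"method": "apply_moves", "body": {
  "moves": [
    [0,0,0,0],
    [0,0,0,0],
    [0,0,0,0]
  ],
  "jaw": 0.63
}}

```text
t: 35.0
tool_pos: [625.7, 18.9, 106.2]
orientation: [-0.027, 1.0, -0.001, -0.015]
ft_force: [-0.2, 0.2, -0.0]
opening: 0.631
```

Request:
{"method": "apply_moves", "body": {
  "moves": [
    [0,0,0.4,0],
    [0,0,0.8,0],
    [0,0,0.8,0],
    [0,0,0.8,0],
    [0,0,0.8,0],
    [0,0,0,0]
  ]
}}

```text
t: 35.6
tool_pos: [625.1, 18.0, 201.2]
orientation: [-0.027, 1.0, -0.002, -0.015]
ft_force: [-0.3, -0.1, -0.0]
opening: 0.629
```

Request:
{"method": "apply_moves", "body": {
  "moves": [
    [-0.4,-0.7,0,0.9],
    [-0.4,-0.7,0,0.9],
    [-0.4,-0.7,0,0.9],
    [-0.4,-0.7,0,0.9],
    [-0.4,-0.7,0,0.9],
    [-0.4,-0.7,0,0.9],
    [-0.4,-0.7,0,0.9],
    [-0.4,-0.7,0,0.9],
    [-0.4,-0.7,0,0.9],
    [-0.4,-0.7,0,0.9]
  ]
}}

```text
t: 36.6
tool_pos: [521.2, -161.6, 196.4]
orientation: [-0.422, 0.906, -0.007, -0.015]
ft_force: [0.5, -1.9, 0.5]
opening: 0.633
```

```bash
python3 look.py pics/c7.png; python3 - <<'E'
from h import *
c=dict(np.load('top.npz'));W=world(c);z=W[...,2]
M=np.zeros((400,640),bool);M[190:225,240:295]=1
p=W[M&(z>90)&(z<112)];print(cv2.minAreaRect(p[:,:2].astype(np.float32)))
E
```

```text
[ 521.21004711 -161.60561116  196.42846397] [-0.42243902  0.90623326 -0.00747519 -0.01518799] -1.1565258040918878
cooler [452. 252.] 56.0 ((382.2496032714844, -405.9081115722656), (54.13311004638672, 45.34983825683594), 58.93911361694336)
home [283. 158.] 134.2 ((622.2525024414062, 73.50138092041016), (59.62603759765625, 10.91738510131836), 3.0939230918884277)
home [223. 160.] 134.1 ((613.0618896484375, 236.57733154296875), (60.645652770996094, 35.3069953918457), 3.204245090484619)
((492.78326416015625, 121.58171844482422), (53.02503204345703, 14.107134819030762), 77.41914367675781)
```

View pics/c7.png

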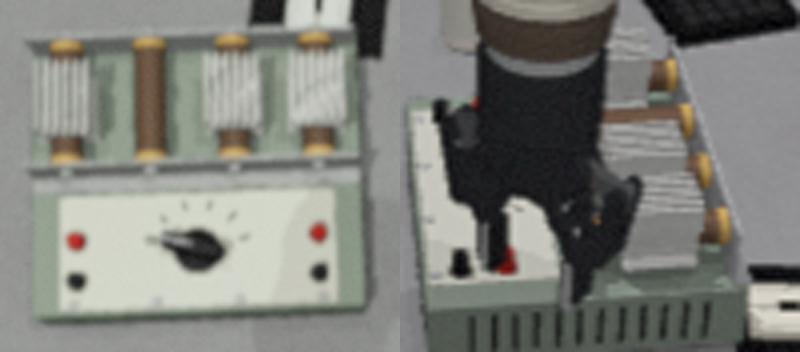

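```bash
python3 - <<'E'
from h import *
c=dict(np.load('top.npz'));W=world(c)
for n,x,y in(('a',625,19.3),('b',621.5,91.2),('d',614,235)):
    m=(abs(W[...,0]-x)<38)&(abs(W[...,1]-y)<32)&(W[...,2]>122)&(W[...,2]<150)
    p=W[m];print(n,len(p),np.percentile(p[:,2],[50,75,95]).round(1),cv2.minAreaRect(p[:,:2].astype(np.float32)))
    for i in(-1,1):
        q=p[(p[:,0]-x)*i>10];print('  end',i,np.percentile(q[:,2],75).round(1))
E
```

```text
a 137 [132.2 133.9 136.5] ((625.7506713867188, 17.323034286499023), (60.42070770263672, 43.3427848815918), 2.514509439468384)
  end -1 134.0
  end 1 133.3
b 162 [131.5 133.  134.9] ((622.3663330078125, 89.68534851074219), (60.887794494628906, 43.43879318237305), 2.2638020515441895)
  end -1 133.3
  end 1 132.4
d 220 [129.8 132.6 135.6] ((613.281982421875, 232.3979949951172), (60.64614486694336, 43.73503112792969), 3.145883321762085)
  end -1 132.8
  end 1 131.4
```

Request:
{"method": "apply_moves", "body": {
  "moves": [
    [-0.1,0.95,0,0.6],
    [-0.1,0.95,0,0.6],
    [-0.1,0.95,0,0.6],
    [-0.1,0.95,0,0.6],
    [-0.1,0.95,0,0.6],
    [-0.1,0.95,0,0.6],
    [-0.1,0.95,0,0.6],
    [-0.1,0.95,0,0.6],
    [-0.1,0.95,0,0.4],
    [-0.1,0.95,0,0.1]
  ],
  "jaw": 0.5
}}

```text
t: 37.7
tool_pos: [494.8, 85.9, 192.8]
orientation: [-0.616, 0.787, -0.01, -0.014]
ft_force: [0.5, 0.8, 0.4]
opening: 0.501
```

Request:
{"method": "apply_moves", "body": {
  "moves": [
    [0,0.7,-0.4,0.15],
    [0,0.7,-0.6,0.15],
    [0,0,-0.6,0],
    [0,0,-0.6,0],
    [0,0,-0.5,0],
    [0,0,0,0]
  ]
}}

```text
t: 38.3
tool_pos: [493.6, 127.1, 120.6]
orientation: [-0.626, 0.78, -0.01, -0.014]
ft_force: [0.1, -0.9, -0.2]
opening: 0.501
```

Request:
{"method": "apply_moves", "body": {
  "moves": [
    [0.03,-0.23,0,0],
    [0,0,-0.5,0],
    [0,0,-0.5,0],
    [0,0,-0.4,0],
    [0,0,0,0]
  ]
}}

```text
t: 38.8
tool_pos: [495.1, 119.6, 83.7]
orientation: [-0.624, 0.781, -0.01, -0.013]
ft_force: [-0.2, -0.4, -0.4]
opening: 0.499
```

Request:
{"method": "apply_moves", "body": {
  "moves": [
    [-0.03,0.07,-0.22,0],
    [0,0,0,0]
  ]
}}

```text
t: 39.0
tool_pos: [494.2, 121.5, 77.6]
orientation: [-0.624, 0.781, -0.01, -0.013]
ft_force: [0.3, -0.1, -0.5]
opening: 0.5
```

Request:
{"method": "apply_moves", "body": {
  "moves": [
    [0,0,0,0],
    [0,0,0,0],
    [0,0,0,0],
    [0,0,0,0],
    [0,0,0,0]
  ],
  "jaw": 0
}}

```text
t: 39.5
tool_pos: [494.5, 121.7, 78.3]
orientation: [-0.625, 0.781, -0.01, -0.013]
ft_force: [0.5, -0.3, -2.5]
opening: 0.151
```

Request:
{"method": "apply_moves", "body": {
  "moves": [
    [0,0,0,-0.6],
    [0,0,0,-0.6],
    [0,0,0,-0.6],
    [0,0,0,-0.6],
    [0,0,0,-0.6],
    [0,0,0,-0.6],
    [0,0,0,-0.6],
    [0,0,0,-0.6],
    [0,0,0,-0.6],
    [0,0,0,0]
  ]
}}

```text
t: 40.5
tool_pos: [494.5, 121.8, 78.2]
orientation: [-0.417, 0.909, -0.007, -0.015]
ft_force: [0.1, -0.7, -2.4]
opening: 0.156
```

Request:
{"method": "apply_moves", "body": {
  "moves": [
    [0,0,0,-0.6],
    [0,0,0,-0.6],
    [0,0,0,-0.6],
    [0,0,0,-0.6],
    [0,0,0,-0.6],
    [0,0,0,-0.6],
    [0,0,0,-0.6],
    [0,0,0,-0.6],
    [0,0,0,-0.6],
    [0,0,0,0]
  ]
}}

```text
t: 41.5
tool_pos: [494.3, 121.9, 78.3]
orientation: [-0.192, 0.981, -0.003, -0.017]
ft_force: [-1.2, 1.1, -0.8]
opening: 0.155
```

Request:
{"method": "apply_moves", "body": {
  "moves": [
    [0,0,0,-0.6],
    [0,0,0,-0.6],
    [0,0,0,-0.6],
    [0,0,0,-0.6],
    [0,0,0,-0.6],
    [0,0,0,-0.6],
    [0,0,0,-0.6],
    [0,0,0,-0.6],
    [0,0,0,-0.6],
    [0,0,0,0]
  ]
}}

```text
t: 42.5
tool_pos: [494.4, 122.0, 78.3]
orientation: [0.036, 0.999, 0.001, -0.017]
ft_force: [-1.1, -1.0, -0.5]
opening: 0.155
```

Request:
{"method": "apply_moves", "body": {
  "moves": [
    [0,0,0,-0.5],
    [0,0,0,-0.5],
    [0,0,0,-0.5],
    [0,0,0,0]
  ]
}}

```text
t: 42.9
tool_pos: [494.4, 122.0, 78.3]
orientation: [0.097, 0.995, 0.002, -0.017]
ft_force: [0.4, -0.0, -0.6]
opening: 0.15
```

Request:
{"method": "apply_moves", "body": {
  "moves": [
    [0,0,0,-0.15],
    [0,0,0,0],
    [0,0,0,0],
    [0,0,0,0],
    [0,0,0,0]
  ],
  "jaw": 0.45
}}

```text
t: 43.4
tool_pos: [494.7, 122.3, 78.9]
orientation: [0.1, 0.995, 0.002, -0.016]
ft_force: [0.5, 0.1, 0.7]
opening: 0.449
```

Request:
{"method": "apply_moves", "body": {
  "moves": [
    [0,0,0.5,0],
    [0,0,1,0],
    [0,0,1,0],
    [0,0,1,0],
    [0,-0.5,1,0],
    [0,-1,0.5,0],
    [0,-1,0,0],
    [0,-1,0,0],
    [0,-1,0,0],
    [0,-1,0,0]
  ]
}}

```text
t: 44.4
tool_pos: [493.6, -17.5, 218.7]
orientation: [0.096, 0.995, 0.003, -0.013]
ft_force: [0.9, -0.0, -0.9]
opening: 0.448
```

Request:
{"method": "apply_moves", "body": {
  "moves": [
    [0,-1,0,0],
    [0,-1,0,0],
    [0,-1,0,0],
    [0,-1,0,0],
    [0,-1,0,0],
    [0,0,0,0]
  ]
}}

```text
t: 45.0
tool_pos: [492.9, -150.1, 225.4]
orientation: [0.097, 0.995, 0.002, -0.009]
ft_force: [-1.0, -0.6, 0.5]
opening: 0.446
```

```bash
python3 look.py pics/c8.png; python3 - <<'E'
from h import *
c=dict(np.load('top.npz'));W=world(c);z=W[...,2]
M=np.zeros((400,640),bool);M[190:225,240:295]=1
p=W[M&(z>90)&(z<112)];print(cv2.minAreaRect(p[:,:2].astype(np.float32)))
for n,x,y in(('a',625,19.3),('b',621.5,91.2),('d',614,235)):
    m=(abs(W[...,0]-x)<38)&(abs(W[...,1]-y)<32)&(W[...,2]>122)&(W[...,2]<150)
    p=W[m];print(n,len(p),np.percentile(p[:,2],[50,75]).round(1),cv2.minAreaRect(p[:,:2].astype(np.float32)))
cv2.imwrite('pics/full.png',c['frame'])
E
```

```text
[ 492.94178512 -150.06752213  225.43632464] [ 0.09711536  0.99522543  0.00221233 -0.00949025] -0.10130574469516875
cooler [452. 252.] 55.8 ((382.08343505859375, -405.43389892578125), (53.2163200378418, 44.93899154663086), 59.73326110839844)
home [271. 159.] 133.9 ((621.3138427734375, 106.0025405883789), (59.28162384033203, 10.692073822021484), 2.392613410949707)
home [221. 160.] 134.0 ((613.1275634765625, 240.6459503173828), (60.66404724121094, 28.294105529785156), 1.8714765310287476)
home [230. 160.] 133.3 ((613.9700317382812, 216.15234375), (59.67949295043945, 11.819601058959961), 2.5541200637817383)
((494.9211120605469, 119.59917449951172), (14.370536804199219, 54.16804122924805), 78.44872283935547)
a 137 [132.  133.7] ((625.6632690429688, 16.96269989013672), (61.01796340942383, 43.2614631652832), 1.3481050729751587)
b 173 [131.2 133.2] ((621.9954223632812, 89.68936157226562), (59.28162384033203, 43.34689712524414), 2.392613410949707)
d 221 [129.6 132.2] ((613.6959228515625, 232.19195556640625), (60.998416900634766, 43.984012603759766), 3.0508131980895996)
```

View pics/c8.png

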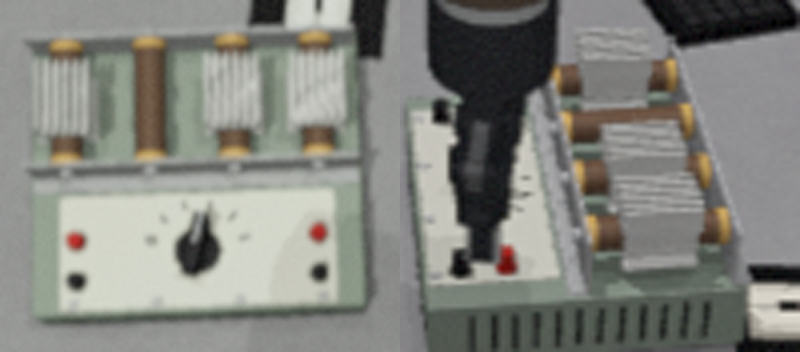

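View pics/full.png

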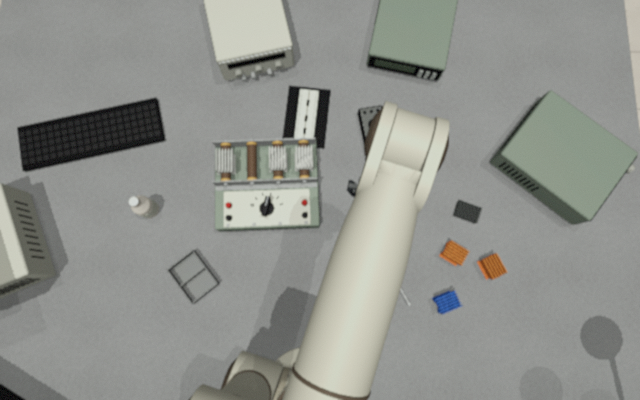

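```bash
python3 -c "
from h import *
print(bot.finish_job())"
```

```text
the job is handed in; nothing more can be done
None
```

The job is handed in. Three bare-aluminium coolers stood on the bench and are now clipped on tubes a, b and d. No fourth cooler showed in either opening view.

**Selector:** It started on step 1, so I turned it to off before touching any cooler. It was still at off once all three were on. I then turned it clockwise to step 3 and let go. The last picture shows the handle about 90 degrees from off, which is step 3, and it never went past that step.

**Coolers:** Each was pressed down until it stopped hard at about 10 to 17 N.
- **Height:** In the last check their tops measured about 132 to 134 mm, against 133 mm for fully home.
- **Direction:** The fins measured 1.3 to 3.1 degrees, against about 3.1 degrees for the tubes.
- **Sideways:** The depth outlines put them about 1.5 to 3 mm to one side (-y) of my tube estimates. I took this as a viewing bias, because the gripper pressed each one down within about 1 mm of the tube axis, but I did not check it further. The limit is 3.5 mm.

**Other things on the bench:** I saw none of them disturbed in the last overview. The arm hid the reel and much of the meter and screwdriver in that picture. The wrist force readings I saw stayed below about 20 N, and the run ended about 45 s in.

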